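Stamp the round specimen tag

TASK

Take the hand stamp by its handle, stand it squarely on the middle of the round aluminium tag and press down steadily until the sprung bed under the tag has sunk well past half of its travel, holding it there for about a second. Lift the stamp straight off without sliding it across the tag, then stand it upright on the middle of its round cork rest. Do not press the square tag.

Things in the scene. Friction and masses are not known exactly. Their poses are not given: they have to be found in the camera images.
- stamp_mid (a point): the hand stamp: a round steel and black-plastic tool standing upright and loose on the bench, 90 mm tall, 0.25 kg, the same all round. From the bottom: a flat steel stamping foot 30 mm across and 10 mm high, a steel flange 40 mm across up to 18 mm, a straight black handle 28 mm across from 18 to 86 mm, a small steel button on top. This point is on its axis half-way up, 45 mm above the flat foot; z points up the handle.
- round_tag (a point): centre of the upper face of the round aluminium tag, a disc 44 mm across and 3 mm thick with a small dark dot near its edge. It is fixed on a round dark sprung bed (60 mm across) over a fixed grey base plate 96 x 96 x 18 mm. Its upper face is 41 mm above the bench while the bed is up; this point sinks with the bed. z points up.
- round_bed (a joint): how far the sprung bed with the round tag has been pressed down, in m: 0 up, 0.008 fully down on its stop. It starts to move at about 5 N, needs about 1 N more for each mm (about 12 N to the stop), and springs back up by itself.
- square_bed (a joint): the same for the other, identical fixture, which carries a square 40 x 40 mm aluminium tag instead: the one to leave alone.
- rest_top (a point): centre of the upper face of the stamp's rest, a fixed flat disc of cork on the bench, 84 mm across and 4 mm thick; z points up.

How it is judged:
By the outcome, as a careful person would: the job done as asked, in the order asked, and still so for the second after the job is handed in, with the robot touching nothing.
It also fails if it takes over 48 s, if anything falls off the work surface, if the arm or the gripper's body presses on something with over 40 N, if the wrist force passes 120 N, or if a joint passes its speed limit or range.

ROBOT

A 7-joint arm with a two-finger parallel gripper is mounted at the origin on a cart in front of the work surface, level with it; the furniture and walls round the work are solid. World frame = base frame: x ahead of the robot, y to its left, z up, the work surface at z = 0. Lengths are in m, angles in rad, forces in N, time in s.
With the tool pointing down it reaches from about 0.4 to 0.875 m from the base axis. Payload 6.5 kg.
Tool frame: the origin (TCP) lies midway between the tips of the shut fingers; the grasp point (between the pads) lies 19 mm behind it; z points along the fingers, y is the line along which they close (so a half turn about z gives the same grasp; the last joint's range is limited). The gripper opens to 88 mm and grips with 3 to 60 N. Pads are 18 mm wide; open, the fingers measure 123 mm over their backs; the gripper's body (75 mm by 187 mm) begins 45 mm behind the grasp point.
Start: joints at [-1.188, 0.536, -0.004, 1.538, 0.003, 1.067, -0.071], TCP at [0.282, 0.586, 0.239] pointing down, gripper open.
Joint ranges: [-2.7, 2.7], [-0.37, 2.16], [-1.27, 1.26], [0.24, 2.4], [-1.31, 4.45], [0.19, 1.91], [-2.76, 2.76]. Speed limits (rad/s): [2.39, 2.39, 3.14, 3.14, 3.14, 3.14, 3.14].

INTERFACE

Orientations are given as [roll, pitch, yaw] about the fixed x, y, z axes, in that order (R = Rz(yaw) Ry(pitch) Rx(roll)).
In Python, from plant import r gives the robot as it stands.
- The arm moves only by the tool jog_arm, never from a script. Its argument "increments" is a list of rows, each a list of 3 entries, a list of its own where there are three numbers: the shift along the world's x, y, z in m, then the turn, a rotation vector about the world's x, y, z in rad, then the finger opening in m, from 0 to 0.0881. In form: [[[tx, ty, tz], [wx, wy, wz], gripper], ...]. A call has 1 to 20 rows; each row shifts and turns the commanded pose from where the row before left it; what a row does not reach is not made up. A row lasts 1/8 s, in which the tool goes at most 62.5 mm and 10.7 degrees, less where a joint would pass 70% of its speed; a pose out of reach is approached as far as the arm can. A call with a gripper value outside its range is refused whole. The fingers move at their own pace and stop on an object; "newtons" is the grip in N (left out, the last holds). Time passes only in rows, so rows that do not move let the fingers close. It gives the time, the measured TCP pose, the force, the opening and the grip force at its end, in the units of the state.
- r.observe(): the state, without advancing time (a new reading comes with each control period).
- r.grab_frame(name): name is "scene" or "side" or "wrist"; returns a dict with "img" (480x640x3 uint8, blue, green, red), "depth" (480x640 float32, m along the optical axis (not along the pixel's ray), 0 where there is no reading), "intrinsics" (3x3 intrinsics, pixels), "world_from_camera" (4x4, takes a point from camera to world coordinates). Camera axes: x right, y down, z forward; pixel columns grow to the right and rows downward; lengths in m; the calibration is good to about 2 mm. A picture is of the moment at which its call begins.
- r.job_done(): hands the job in; it is judged then, once.
Trained networks look in the newest picture that a camera, given by its name, has taken for a name from the list of things; names that differ only in an ending like _2 or _b are one class to them, and where a whole thing is asked for, a point or a joint stands for the part that bears it (a point fixed in the world has none). Each returns a list of dicts, best first, with "confidence" (0 to 1); they miss things now and then, are a little off and sometimes report something else, mostly with a low value. They report only what shows in the picture. A call takes as long as a camera call.
- r.boxes_of(camera, query): "box" ([left, top, width, height] as shares, 0 to 1, of the picture: columns of its width, rows of its height, round what is visible of it).
- r.masks_of(camera, query): "pixels" (480x640 bool, what is visible of it) and "box" ([left, top, width, height] as shares, 0 to 1, of the picture: columns of its width, rows of its height, round what is visible of it).
The state is a dict: "clock": time; "joint_pos": joint angles; "joint_velocities": joint speeds; "effort": joint torques, N m; "position": TCP position; "ee_rot": TCP orientation; "force": force on the tool from outside, world axes, zero at the start; "wrist_torque": the same for the moment, N m; "finger_gap": finger opening in m; "grip_force": force on a finger pad.
Only numpy, scipy, OpenCV 4.12 (cv2) and the standard library are available. Lean on these libraries where they do the work, as an engineer would, in place of code of your own. Each camera call takes 0.05 s, during which the arm holds its last target. There are 200 camera calls.

## Working session

There is one attempt and no reset: what is moved stays moved. The work goes in short steps, Python scripts to look and compute and a tool call to move; the robot and the scene stay as the last step left them, time stands still between calls to the robot, and variables do not carry over. Pictures are saved under pics/ and viewed, at most 10 in all, crops included, and the job is handed in when it is done.

Besides the shell and the picture viewer there is one more tool, called after "Request:" by a JSON object that holds its "fn" and its "kwargs". jog_arm: Moves the arm, as the interface text tells. Its arguments: {"type":"object","properties":{"increments":{"type":"array"},"newtons":{"type":"number"}},"required":["increments"]}

```bash
mkdir -p pics; cat > h.py <<'E'
import numpy as np, cv2
from plant import r
def pts(f,m):
    v,u=np.nonzero(m&(f["depth"]>0)); z=f["depth"][v,u]; K=f["intrinsics"]
    p=np.c_[(u-K[0,2])*z/K[0,0],(v-K[1,2])*z/K[1,1],z,np.ones_like(z)]
    return (p@f["world_from_camera"].T)[:,:3]
def look(cam,names):
    f=r.grab_frame(cam)
    for n in names:
        for d in r.masks_of(cam,n)[:3]:
            p=pts(f,d["pixels"])
            if len(p)<10: continue
            top=p[p[:,2]>np.percentile(p[:,2],98)-.006]
            b=d["box"]
            print(cam,n,round(d["confidence"],2),"px",np.round([b[0]*640,b[1]*480,b[2]*640,b[3]*480]),"med",np.median(p,0).round(4),"lo",np.percentile(p,2,axis=0).round(3),"hi",np.percentile(p,98,axis=0).round(3),"topmid",((top.min(0)+top.max(0))/2).round(4))
    return f
E
python3 - <<'E'
from h import *
ims=[]
for c in("scene","side"):
    f=look(c,["stamp_mid","round_tag","round_bed","square_bed","rest_top"]); ims.append(f["img"])
    cv2.imwrite(f"pics/{c}.png",f["img"])
o=r.observe();print(o["clock"],o["position"],o["ee_rot"],o["force"],o["finger_gap"])
E
```

```text
scene stamp_mid 0.82 px [373. 175.  25.  55.] med [ 0.4648 -0.3667  0.0467] lo [ 0.451 -0.429 -0.   ] hi [ 0.495 -0.358  0.091] topmid [ 0.4677 -0.3734  0.0889]
scene round_tag 0.64 px [274. 230.  41.  26.] med [ 0.5629 -0.2241  0.0395] lo [ 0.537 -0.255  0.033] hi [ 0.591 -0.2    0.043] topmid [ 0.5649 -0.228   0.0412]
scene round_bed 0.72 px [275. 231.  38.  28.] med [ 0.5629 -0.2247  0.0392] lo [ 0.537 -0.258  0.02 ] hi [ 0.592 -0.2    0.043] topmid [ 0.5657 -0.2286  0.0412]
scene square_bed 0.77 px [209. 311.  44.  37.] med [ 0.5598 -0.0348  0.0398] lo [ 0.535 -0.064  0.033] hi [ 0.589 -0.01   0.043] topmid [ 0.5625 -0.0376  0.0412]
scene rest_top 0.94 px [309. 191.  43.  30.] med [ 0.568  -0.3664  0.004 ] lo [ 0.531 -0.407  0.   ] hi [ 0.606 -0.33   0.007] topmid [ 0.5694 -0.3691  0.0047]
side stamp_mid 0.73 px [337. 282.  29.  62.] med [ 0.4602 -0.3855  0.0485] lo [ 0.449 -0.394  0.001] hi [ 0.479 -0.368  0.09 ] topmid [ 0.4662 -0.3776  0.0876]
side round_tag 0.9 px [337. 236.  36.  21.] med [ 0.5606 -0.236   0.0385] lo [ 0.535 -0.258  0.021] hi [ 0.592 -0.2    0.042] topmid [ 0.5637 -0.2292  0.0394]
side round_tag 0.35 px [283. 186.  31.  20.] med [ 0.5578 -0.0482  0.0393] lo [ 0.534 -0.068  0.031] hi [ 0.587 -0.02   0.042] topmid [ 0.5617 -0.0412  0.0393]
side round_bed 0.92 px [336. 233.  37.  23.] med [ 0.5604 -0.2361  0.0386] lo [ 0.536 -0.258  0.031] hi [ 0.591 -0.201  0.042] topmid [ 0.5645 -0.2292  0.0394]
side square_bed 0.76 px [284. 185.  33.  23.] med [ 0.557  -0.0465  0.0391] lo [ 0.533 -0.067  0.032] hi [ 0.587 -0.014  0.042] topmid [ 0.5615 -0.0378  0.0393]
side rest_top 0.89 px [379. 291.  60.  37.] med [ 0.5674 -0.3718  0.0034] lo [ 0.53  -0.408  0.001] hi [ 0.607 -0.333  0.005] topmid [ 0.5693 -0.3693  0.0029]
0.6 [0.28206597 0.58562071 0.23873843] [3.14154587e+00 5.21269231e-05 2.69274059e+00] [-0.41180143  0.75150266  0.97367233] 0.08792911934272597
```

View pics/scene.png

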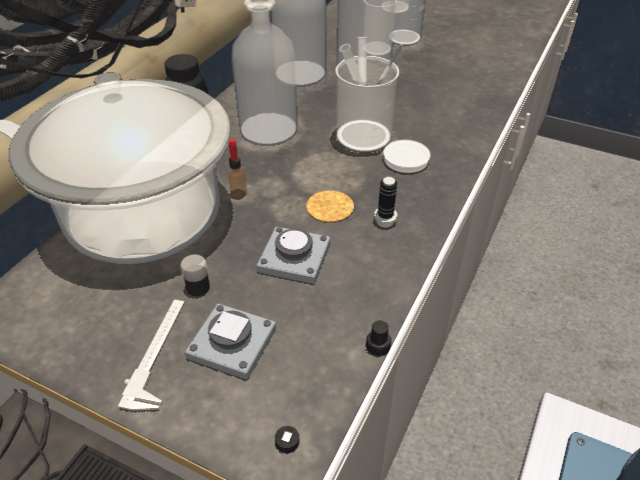

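View pics/side.png

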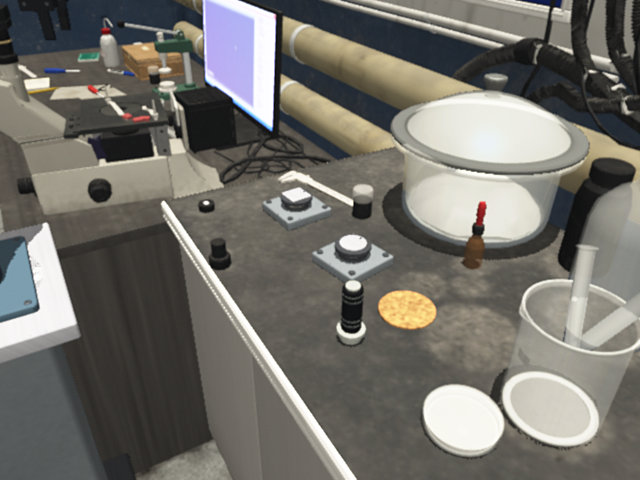

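```bash
python3 - <<'E'
from h import *
P=[]
for c in("scene","side"):
    f=r.grab_frame(c); P.append(pts(f,f["depth"]>0))
P=np.vstack(P)
g=P[(P[:,0]>.25)&(P[:,0]<.85)&(P[:,1]>-.65)&(P[:,1]<.7)]
i=((g[:,0]-.25)/.05).astype(int); j=((g[:,1]+.65)/.05).astype(int)
H=np.zeros((27,12)); np.maximum.at(H,(j,i),g[:,2])
print("x from .25 step .05")
for k in range(27): print(round(-.65+.05*k,2),(H[k]*100).round().astype(int))
E
```

```text
x from .25 step .05
-0.65 [ 0  0  0  0  2 20 20 19 15  0  0  0]
-0.6 [ 0  0  0  0  2 15 15 20 15 19 26  0]
-0.55 [ 0  0  0  0  2  2 15 20  0 21 27 27]
-0.5 [ 0  0  0  0  1  0  0  0  0 19 21 21]
-0.45 [0 0 0 0 0 1 1 0 0 0 0 0]
-0.4 [ 0  0  1  2  9  1  1  1  0  0 17 17]
-0.35 [ 0  0  0  0  1  1  1  1  0 17 20 21]
-0.3 [ 0  0  0  0  0  4  4  2 17 20 22 23]
-0.25 [ 0  0  0  0  0  4  4  2 17 20 22 26]
-0.2 [ 0  0  0  0  0  2  4  2 17 20 22 26]
-0.15 [ 0  0  5  0  0  0  0  6 17 19 22 22]
-0.1 [ 0  0  0  0  0  4  4  6  6 17 19 20]
-0.05 [ 0  0  0  0  0  4  4  2  1  0 17 17]
0.0 [0 0 0 2 0 2 2 2 1 0 0 0]
0.05 [0 0 0 2 0 0 1 1 1 0 0 0]
0.1 [0 0 0 0 0 0 1 1 0 0 0 0]
0.15 [14 15 18 14  0  0  0  0  0  0  0  0]
0.2 [14 15 18 16 16 16 15  0  0  0  0  0]
0.25 [14 15 15 16 16 16 15  0 30 30  0  0]
0.3 [14 18 14 16 16 16  0  0 30 30  0  0]
0.35 [14 14 14 14  0  0  0  0 30 30  0  0]
0.4 [ 0  0  0  0  0  0  0  0 30 30  0  0]
0.45 [32  0  0  1  0  0  0  0 30  0  0  0]
0.5 [32  0  0  0  0  0  0  0 29  0  0  0]
0.55 [31  0  0  0  0  0  0  0 29  0  0  0]
0.6 [29 30  0  0  0  0  0  0 28  0  0  0]
0.65 [ 0  0  0  0  0  0  0  0 27  0  0  0]
```

Request:
{"fn": "jog_arm", "kwargs": {"increments": [[[0.032,-0.0436,0.006],[0,0,-0.1346],0.088],[[0.032,-0.0436,0.006],[0,0,-0.1346],0.088],[[0.032,-0.0436,0.006],[0,0,-0.1346],0.088],[[0.032,-0.0436,0.006],[0,0,-0.1346],0.088],[[0.032,-0.0436,0.006],[0,0,-0.1346],0.088],[[0.032,-0.0436,0.006],[0,0,-0.1346],0.088],[[0.032,-0.0436,0.006],[0,0,-0.1346],0.088],[[0.032,-0.0436,0.006],[0,0,-0.1346],0.088],[[0.032,-0.0436,0],[0,0,-0.1346],0.088],[[0.032,-0.0436,0],[0,0,-0.1346],0.088],[[-0.0135,-0.0525,0],[0,0,-0.1346],0.088],[[-0.0135,-0.0525,0],[0,0,-0.1346],0.088],[[-0.0135,-0.0525,0],[0,0,-0.1346],0.088],[[-0.0135,-0.0525,0],[0,0,-0.1346],0.088],[[-0.0135,-0.0525,0],[0,0,-0.1346],0.088],[[-0.0135,-0.0525,-0.01],[0,0,-0.1346],0.088],[[-0.0135,-0.0525,-0.01],[0,0,-0.1346],0.088],[[-0.0135,-0.0525,-0.01],[0,0,-0.1346],0.088],[[-0.0135,-0.0525,-0.01],[0,0,-0.1346],0.088],[[-0.0135,-0.0525,-0.01],[0,0,-0.1346],0.088]], "newtons": 40}}

```text
clock: 3.2
position: [0.4669, -0.3767, 0.2366]
ee_rot: [-3.141, -0.001, -0.003]
force: [0.5, 0.1, 0.3]
finger_gap: 0.0877
grip_force: 0.0
```

```bash
python3 - <<'E'
from h import *
o=r.observe();print(o["clock"],o["position"],o["ee_rot"],o["joint_pos"].round(2) if hasattr(o["joint_pos"],"round") else o["joint_pos"],o["force"])
f=look("wrist",["stamp_mid","round_tag","square_bed","rest_top"])
cv2.imwrite("pics/w1.png",f["img"])
E
```

```text
3.2 [ 0.46685533 -0.37674169  0.23655825] [-3.14147881e+00 -7.21556860e-04 -2.77636472e-03] [ 0.04  0.56  0.8   1.71 -0.46  1.06 -0.58] [0.49457439 0.14039386 0.33540983]
wrist stamp_mid 0.78 px [294. 183.  39.  53.] med [ 0.4741 -0.3765  0.0826] lo [ 0.455 -0.394  0.013] hi [ 0.485 -0.359  0.091] topmid [ 0.4674 -0.3761  0.0886]
wrist round_tag 0.67 px [112.  63.  73.  67.] med [ 0.5656 -0.2312  0.0398] lo [ 0.538 -0.257  0.034] hi [ 0.592 -0.203  0.042] topmid [ 0.5647 -0.2293  0.0398]
wrist square_bed 0.48 px [111.  62.  71.  70.] med [ 0.565  -0.2312  0.0398] lo [ 0.538 -0.257  0.035] hi [ 0.591 -0.203  0.042] topmid [ 0.5647 -0.2293  0.0398]
wrist rest_top 0.71 px [263.  46.  85.  95.] med [ 0.571  -0.3694  0.0041] lo [ 0.532 -0.407  0.002] hi [ 0.607 -0.332  0.006] topmid [ 0.5692 -0.3694  0.0037]
```

View pics/w1.png

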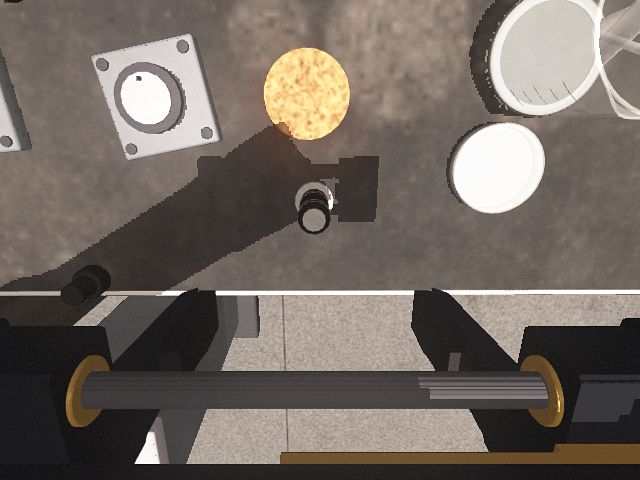

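Request:
{"fn": "jog_arm", "kwargs": {"increments": [[[0,0.0007,-0.03],[0,0,0.0028],0.088],[[0,0,-0.035],[0,0,0],0.088],[[0,0,-0.035],[0,0,0],0.088],[[0,0,-0.035],[0,0,0],0.088],[[0,0,-0.03],[0,0,0],0.088],[[0,0,-0.02],[0,0,0],0.088],[[0,0,-0.01],[0,0,0],0.088],[[0,0,0],[0,0,0],0.088],[[0,0,0],[0,0,0],0.04],[[0,0,0],[0,0,0],0.034],[[0,0,0],[0,0,0],0.03],[[0,0,0],[0,0,0],0.026],[[0,0,0],[0,0,0],0.02],[[0,0,0],[0,0,0],0.01],[[0,0,0],[0,0,0],0.01],[[0,0,0],[0,0,0],0.01]], "newtons": 45}}

```text
clock: 5.45
position: [0.467, -0.3749, 0.0417]
ee_rot: [3.141, 0.0, 0.004]
force: [-0.1, -1.0, -1.6]
finger_gap: 0.0273
grip_force: 45.0
```

Request:
{"fn": "jog_arm", "kwargs": {"increments": [[[0,0,0.01],[0,0,0],0.01],[[0,0,0.03],[0,0,0],0.01],[[0,0,0.03],[0,0,0],0.01],[[0.01,0.015,0],[0,0,-0.004],0.01],[[0.02,0.03,0],[0,0,0],0.01],[[0.02,0.03,0],[0,0,0],0.01],[[0.02,0.03,0],[0,0,0],0.01],[[0.0175,0.026,0],[0,0,0],0.01],[[0.01,0.015,0],[0,0,0],0.01],[[0,0,0],[0,0,0],0.01],[[0,0,0],[0,0,0],0.01]]}}

```text
clock: 6.82
position: [0.5634, -0.2301, 0.1116]
ee_rot: [3.141, 0.001, -0.002]
force: [0.3, -0.3, -3.2]
finger_gap: 0.0268
grip_force: 45.0
```

```bash
python3 - <<'E'
from h import *
o=r.observe();print(o["clock"],o["position"],o["ee_rot"],o["force"])
ims=[]
for c in("scene","side","wrist"):
    f=look(c,["stamp_mid","round_tag"])
    s=r.masks_of(c,"stamp_mid")
    if s:
        p=pts(f,s[0]["pixels"])
        for a in np.arange(.06,.17,.015):
            q=p[(p[:,2]>=a)&(p[:,2]<a+.015)]
            if len(q)>8: print(c,round(a,3),len(q),((np.percentile(q,3,axis=0)+np.percentile(q,97,axis=0))/2).round(4))
    x,y={"scene":(300,215),"side":(345,235),"wrist":(320,300)}[c]
    k=60 if c!="wrist" else 180
    ims.append(cv2.resize(f["img"][max(0,y-k):y+k,x-k:x+k],(260,260*1)))
cv2.imwrite("pics/c2.png",cv2.hconcat(ims))
E
```

```text
6.825 [ 0.56340559 -0.23007517  0.11155003] [ 3.14063238e+00  9.37460456e-04 -2.18051001e-03] [ 0.30010335 -0.26587311 -3.22546934]
scene stamp_mid 0.62 px [281. 186.  26.  47.] med [ 0.5542 -0.2216  0.0925] lo [ 0.546 -0.243  0.071] hi [ 0.58  -0.211  0.144] topmid [ 0.5436 -0.2102  0.1596]
scene round_tag 0.63 px [271. 229.  41.  31.] med [ 0.5622 -0.2227  0.0394] lo [ 0.538 -0.254  0.031] hi [ 0.592 -0.2    0.043] topmid [ 0.5659 -0.2287  0.0414]
scene 0.06 33 [ 0.5617 -0.2228  0.0724]
scene 0.075 231 [ 0.563  -0.227   0.0832]
scene 0.09 121 [ 0.5616 -0.2238  0.0973]
scene 0.105 67 [ 0.5533 -0.2255  0.1127]
scene 0.12 64 [ 0.5533 -0.2274  0.1276]
scene 0.135 52 [ 0.5536 -0.2263  0.1413]
side stamp_mid 0.78 px [343. 177.  26.  54.] med [ 0.5529 -0.2377  0.0969] lo [ 0.545 -0.249  0.071] hi [ 0.581 -0.215  0.155] topmid [ 0.5534 -0.233   0.153 ]
side round_tag 0.84 px [338. 233.  34.  25.] med [ 0.5603 -0.2369  0.0386] lo [ 0.536 -0.258  0.02 ] hi [ 0.59  -0.204  0.042] topmid [ 0.5634 -0.2297  0.0393]
side round_tag 0.41 px [344. 177.  25.  52.] med [ 0.5533 -0.2377  0.0977] lo [ 0
[... 231 characters left out ...]
0.1119]
side 0.12 78 [ 0.5523 -0.2321  0.1274]
side 0.135 73 [ 0.5522 -0.2331  0.1424]
side 0.15 42 [ 0.5529 -0.233   0.1532]
wrist stamp_mid 0.83 px [271. 245.  84. 127.] med [ 0.5759 -0.2289  0.1371] lo [ 0.566 -0.245  0.086] hi [ 0.583 -0.213  0.161] topmid [ 0.5719 -0.2289  0.1581]
wrist round_tag 0.58 px [268. 203.  94.  66.] med [ 0.5778 -0.2289  0.0389] lo [ 0.556 -0.256  0.035] hi [ 0.594 -0.202  0.042] topmid [ 0.5723 -0.2291  0.0399]
wrist 0.075 1592 [ 0.5735 -0.2291  0.0864]
wrist 0.09 628 [ 0.5741 -0.2291  0.0977]
wrist 0.105 820 [ 0.5743 -0.2289  0.1125]
wrist 0.12 1056 [ 0.5745 -0.2288  0.1276]
wrist 0.135 1438 [ 0.5746 -0.2291  0.1427]
wrist 0.15 2994 [ 0.5728 -0.2288  0.1556]
```

View pics/c2.png

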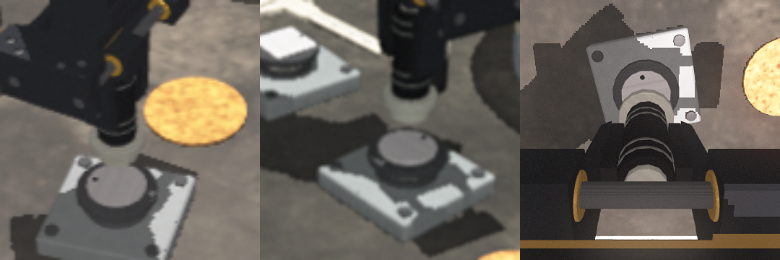

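```bash
python3 - <<'E'
from h import *
from scipy.optimize import least_squares as LS
print(r.observe()["position"])
for c in("scene","side","wrist"):
    f=r.grab_frame(c); s=r.masks_of(c,"stamp_mid")
    if not s: continue
    p=pts(f,s[0]["pixels"])
    for a,b,R in((.092,.108,.014),(.108,.125,.014),(.125,.15,.014),(.073,.079,.015),(.081,.087,.02)):
        q=p[(p[:,2]>a)&(p[:,2]<b)]
        if len(q)<10: continue
        if R==.02: 
            q=q[np.hypot(q[:,0]-.564,q[:,1]+.229)>.017]
            if len(q)<10: continue
        e=LS(lambda t:np.hypot(q[:,0]-t[0],q[:,1]-t[1])-R,[.564,-.229],loss="soft_l1",f_scale=.001)
        print(c,a,len(q),e.x.round(4),round(float(np.median(abs(e.fun))),4))
    # tag: bright disc edges, circle via mask of bed
    t=r.masks_of(c,"round_tag")
    if t:
        q=pts(f,t[0]["pixels"]); q=q[(q[:,2]>.036)&(q[:,2]<.046)]
        h=cv2.convexHull((q[:,:2]*1e4).astype(np.float32))
        print(c,"tag",cv2.minEnclosingCircle(h))
E
```

```text
[ 0.56451886 -0.22867356  0.11172753]
scene 0.092 107 [ 0.566  -0.2296] 0.0006
scene 0.108 77 [ 0.5659 -0.2302] 0.0007
scene 0.125 97 [ 0.5661 -0.2294] 0.0004
scene 0.073 19 [ 0.5652 -0.2296] 0.0004
scene 0.081 77 [ 0.5656 -0.23  ] 0.0005
scene tag ((5652.703125, -2281.859130859375), 305.95159912109375)
side tag ((5631.95458984375, -2287.56982421875), 311.1520690917969)
wrist 0.092 652 [ 0.5647 -0.2287] 0.0002
wrist 0.108 1056 [ 0.5647 -0.2287] 0.0002
wrist 0.125 2205 [ 0.5648 -0.2286] 0.0002
wrist 0.081 277 [ 0.5644 -0.2289] 0.0002
wrist tag ((5661.263671875, -2288.715576171875), 294.4691467285156)
```

Request:
{"fn": "jog_arm", "kwargs": {"increments": [[[0,0.0004,-0.01],[0,0,0.001],0.01],[[0,0,-0.01],[0,0,0],0.01],[[0,0,-0.004],[0,0,0],0.01],[[0,0,-0.002],[0,0,0],0.01],[[0,0,-0.0015],[0,0,0],0.01],[[0,0,-0.001],[0,0,0],0.01],[[0,0,-0.001],[0,0,0],0.01],[[0,0,0],[0,0,0],0.01]]}}

```text
clock: 8.88
position: [0.5647, -0.2283, 0.0827]
ee_rot: [-3.141, -0.0, 0.001]
force: [-1.1, 0.4, 2.3]
finger_gap: 0.0272
grip_force: 45.0
```

Request:
{"fn": "jog_arm", "kwargs": {"increments": [[[0,0,-0.001],[0,0,0],0.01],[[0,0,-0.001],[0,0,0],0.01],[[0,0,-0.001],[0,0,0],0.01],[[0,0,-0.001],[0,0,0],0.01],[[0,0,-0.001],[0,0,0],0.01],[[0,0,-0.001],[0,0,0],0.01],[[0,0,-0.0005],[0,0,0],0.01],[[0,0,0],[0,0,0],0.01]]}}

```text
clock: 9.88
position: [0.5648, -0.2284, 0.0762]
ee_rot: [-3.141, -0.001, 0.001]
force: [-1.3, 1.0, 8.3]
finger_gap: 0.0269
grip_force: 45.0
```

```bash
python3 - <<'E'
from h import *
o=r.observe();print(o["clock"],o["position"],o["ee_rot"],o["force"],o["wrist_torque"])
f=look("side",["round_bed"]); f2=r.grab_frame("wrist")
cv2.imwrite("pics/p3.png",cv2.hconcat([cv2.resize(f["img"][170:290,290:410],(400,400)),cv2.resize(f2["img"][120:360,200:440],(400,400))]))
E
```

```text
9.875 [ 0.56476353 -0.2284046   0.0762154 ] [-3.14149861e+00 -5.20801265e-04  5.70601913e-04] [-1.31301132  1.03600649  8.28446996] [0.45141972 0.67691962 0.01830355]
side round_bed 0.74 px [337. 241.  34.  19.] med [ 0.5511 -0.2433  0.0314] lo [ 0.535 -0.258  0.025] hi [ 0.587 -0.207  0.035] topmid [ 0.5629 -0.2306  0.0328]
```

View pics/p3.png

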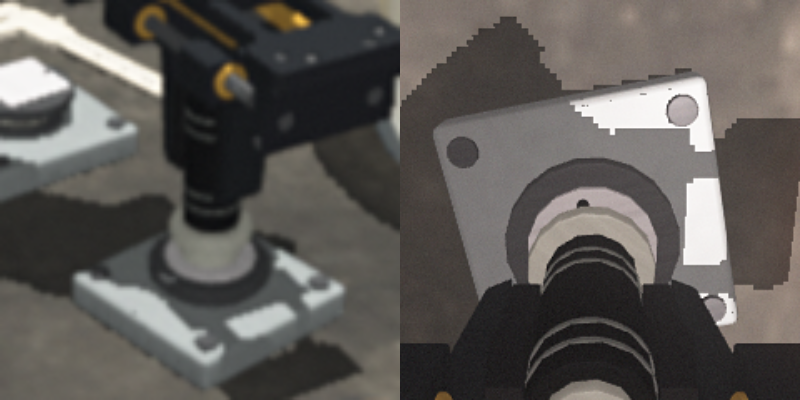

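Request:
{"fn": "jog_arm", "kwargs": {"increments": [[[0,0,0],[0,0,0],0.01],[[0,0,0],[0,0,0],0.01],[[0,0,0],[0,0,0],0.01],[[0,0,0],[0,0,0],0.01],[[0,0,0],[0,0,0],0.01],[[0,0,0],[0,0,0],0.01],[[0,0,0],[0,0,0],0.01],[[0,0,0],[0,0,0],0.01],[[0,0,0.002],[0,0,0],0.01],[[0,0,0.003],[0,0,0],0.01],[[0,0,0.004],[0,0,0],0.01],[[0,0,0.008],[0,0,0],0.01],[[0,0,0.01],[0,0,0],0.01],[[0,0,0.01],[0,0,0],0.01],[[0,0,0],[0,0,0],0.01]]}}

```text
clock: 11.9
position: [0.5652, -0.2286, 0.1138]
ee_rot: [3.141, -0.002, 0.001]
force: [-0.5, -0.2, -2.6]
finger_gap: 0.0269
grip_force: 45.0
```

Request:
{"fn": "jog_arm", "kwargs": {"increments": [[[0.001,-0.015,0],[0,0,0],0.01],[[0.001,-0.03,0],[0,0,0],0.01],[[0.001,-0.03,0],[0,0,0],0.01],[[0.0015,-0.03,0],[0,0,0],0.01],[[0,-0.0235,0],[0,0,0],0.01],[[0,-0.0125,0],[0,0,0],0.01],[[0,0,-0.02],[0,0,0],0.01],[[0,0,-0.02],[0,0,0],0.01],[[0,0,-0.01],[0,0,0],0.01],[[0,0,-0.004],[0,0,0],0.01],[[0,0,0],[0,0,0],0.01],[[0,0,0],[0,0,0],0.01]]}}

```text
clock: 13.4
position: [0.5694, -0.3695, 0.0594]
ee_rot: [3.141, -0.001, 0.001]
force: [0.3, -0.3, -2.9]
finger_gap: 0.0271
grip_force: 45.0
```

```bash
python3 - <<'E'
from h import *
o=r.observe();print(o["clock"],o["position"],o["ee_rot"],o["force"])
for c in("side","wrist","scene"): look(c,["rest_top","round_bed","stamp_mid"])
E
```

```text
13.4 [ 0.56942453 -0.36953256  0.0593968 ] [ 3.14093237e+00 -9.33139364e-04  7.28759432e-04] [ 0.27149933 -0.25254938 -2.94573728]
side rest_top 0.95 px [378. 290.  59.  40.] med [ 0.56   -0.3782  0.0034] lo [ 0.529 -0.409  0.001] hi [ 0.605 -0.333  0.005] topmid [ 0.5685 -0.3691  0.0027]
side round_bed 0.59 px [336. 235.  35.  21.] med [ 0.56   -0.2361  0.0386] lo [ 0.535 -0.258  0.03 ] hi [ 0.591 -0.203  0.042] topmid [ 0.5642 -0.2292  0.0394]
side stamp_mid 0.69 px [395. 253.  29.  52.] med [ 0.5579 -0.3765  0.0463] lo [ 0.55  -0.389  0.02 ] hi [ 0.582 -0.357  0.102] topmid [ 0.5485 -0.3831  0.112 ]
wrist rest_top 0.7 px [244. 190. 140. 102.] med [ 0.5853 -0.3687  0.0041] lo [ 0.553 -0.408  0.003] hi [ 0.609 -0.331  0.006] topmid [ 0.5806 -0.3691  0.031 ]
wrist rest_top 0.45 px [  0. 236. 106. 108.] med [ 0.5685 -0.2361  0.0402] lo [ 0.539 -0.258  0.032] hi [ 0.594 -0.213  0.042] topmid [ 0.5683 -0.2486  0.08  ]
wrist round_bed 0.91 px [  0. 234. 105. 110.] med [ 0.5685 -0.2359  0.0402] lo [ 0.539 -0.258  0.033] hi [ 0.594 -0.213  0.042] topmid [ 0.5682 -0.2482  0.0796]
wrist stamp_mid 0.66 px [275. 246.  81. 123.] med [ 0.5807 -0.3692  0.0843] lo [ 0.57  -0.385  0.033] hi [ 0.588 -0.354  0.108] topmid [ 0.5766 -0.3694  0.1054]
scene rest_top 0.73 px [307. 193.  44.  27.] med [ 0.5618 -0.3591  0.004 ] lo [ 0.532 -0.404  0.   ] hi [ 0.608 -0.329  0.007] topmid [ 0.5702 -0.3692  0.0167]
scene stamp_mid 0.95 px [317. 167.  24.  40.] med [ 0.5603 -0.3607  0.0366] lo [ 0.551 -0.383  0.005] hi [ 0.584 -0.35   0.089] topmid [ 0.5583 -0.3635  0.0888]
```

Request:
{"fn": "jog_arm", "kwargs": {"increments": [[[0,0,-0.006],[0,0,0],0.01],[[0,0,-0.004],[0,0,0],0.01],[[0,0,-0.002],[0,0,0],0.01],[[0,0,-0.001],[0,0,0],0.01],[[0,0,-0.0007],[0,0,0],0.01],[[0,0,0],[0,0,0],0.01],[[0,0,0],[0,0,0],0.01]]}}

```text
clock: 14.88
position: [0.5689, -0.3692, 0.0457]
ee_rot: [-3.141, -0.0, 0.001]
force: [-2.8, 3.3, 5.6]
finger_gap: 0.0269
grip_force: 45.0
```

Request:
{"fn": "jog_arm", "kwargs": {"increments": [[[0,0,0.0003],[0,0,0],0.027],[[0,0,0],[0,0,0],0.03],[[0,0,0],[0,0,0],0.036],[[0,0,0],[0,0,0],0.05],[[0,0,0],[0,0,0],0.07],[[0,0,0],[0,0,0],0.088],[[0,0,0],[0,0,0],0.088],[[0,0,0],[0,0,0],0.088],[[0,0,0.01],[0,0,0],0.088],[[0,0,0.02],[0,0,0],0.088],[[0,0,0.03],[0,0,0],0.088],[[0,0,0.04],[0,0,0],0.088],[[0,0,0.04],[0,0,0],0.088],[[0,0,0.03],[0,0,0],0.088],[[0,0,0],[0,0,0],0.088]]}}

```text
clock: 16.75
position: [0.5702, -0.3707, 0.2195]
ee_rot: [3.138, -0.005, 0.0]
force: [0.5, 0.6, 0.2]
finger_gap: 0.088
grip_force: 0.0
```

```bash
python3 - <<'E'
from h import *
o=r.observe();print(o["clock"],o["position"],o["force"])
for c in("side","wrist","scene"):
    f=look(c,["rest_top","stamp_mid"]); 
    if c=="wrist": cv2.imwrite("pics/e4.png",f["img"])
E
```

```text
16.75 [ 0.57015968 -0.3707299   0.21945823] [0.49223168 0.57853224 0.24170242]
side rest_top 0.89 px [379. 291.  55.  36.] med [ 0.5569 -0.3813  0.0034] lo [ 0.528 -0.409 -0.   ] hi [ 0.607 -0.33   0.005] topmid [ 0.5687 -0.3671  0.0111]
side stamp_mid 0.98 px [395. 253.  26.  63.] med [ 0.5607 -0.3778  0.0505] lo [ 0.55  -0.387  0.003] hi [ 0.584 -0.354  0.094] topmid [ 0.5674 -0.3697  0.0914]
side stamp_mid 0.25 px [336. 234.  34.  25.] med [ 0.5602 -0.2352  0.0384] lo [ 0.536 -0.258  0.008] hi [ 0.598 -0.174  0.042] topmid [ 0.5648 -0.2293  0.0392]
wrist rest_top 0.77 px [273. 159.  83.  84.] med [ 0.5819 -0.3683  0.0042] lo [ 0.537 -0.408  0.002] hi [ 0.608 -0.331  0.006] topmid [ 0.5703 -0.3694  0.045 ]
wrist stamp_mid 0.85 px [293. 188.  42.  55.] med [ 0.5763 -0.3693  0.0854] lo [ 0.558 -0.386  0.019] hi [ 0.587 -0.352  0.095] topmid [ 0.5694 -0.3693  0.0926]
scene rest_top 0.56 px [309. 193.  45.  25.] med [ 0.5603 -0.3575  0.0039] lo [ 0.53  -0.405 -0.001] hi [ 0.61  -0.329  0.007] topmid [ 0.571  -0.3697  0.0126]
scene stamp_mid 0.8 px [322. 158.  21.  53.] med [ 0.5649 -0.3595  0.0525] lo [ 0.552 -0.378  0.006] hi [ 0.584 -0.351  0.095] topmid [ 0.5696 -0.3672  0.0929]
```

View pics/e4.png

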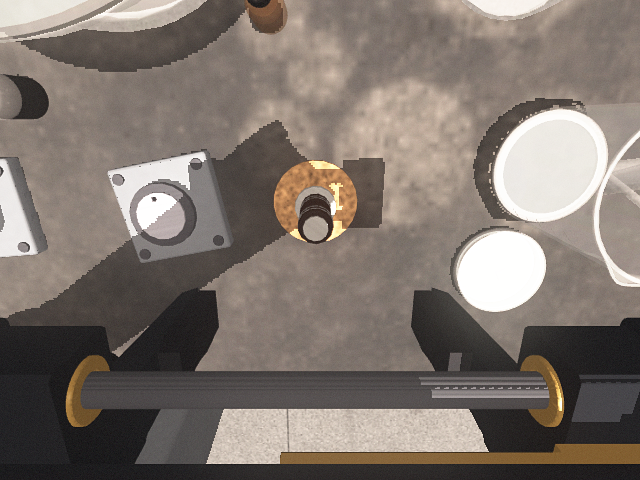

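The picture shows the stamp upright in the middle of the cork (316,205), and the round tag back up (163,212).

```bash
python3 -c "
from plant import r
print(r.job_done())"
```

```text
the job is handed in; nothing more can be done
None
```

The job is handed in: the stamp pressed the round tag about 6.5 mm of its 8 mm travel for over a second, was lifted straight off, and now stands upright on the middle of its cork rest; the square tag was not touched. The robot finished at about 17 s of the 48 s allowed.

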